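# Set the right U-bolt over the mast spar in its bracket

### The job

Two steel U-bolts hang astride a wooden batten. Take the wide one, which is the one that fits over the round mast spar lying in the aluminium bracket, and set it astride the spar with both legs down through the two bracket holes until it sits fully home on the spar, then let go. Leave the narrow U-bolt hanging where it is.

Things in the scene. Friction and masses are not known exactly. Their poses are not given: they have to be found in the camera images.
- ubolt_wide: Wide steel U-bolt, loose, 0.2 kg, hanging on a batten (20 mm wide, top at z 85 mm). Two legs, 10 mm thick, 64 mm apart (54 clear), tapered ends; the bow is filled by a flat web plate 46 mm wide (y), 12 thick (x), 26 high: pinch it across x. Origin: grip point in the web, 22 mm above its underside, 15 below the bow's top, 92 above the leg tips. y leg to leg, x along the batten, z up; a half turn about z is the same.
- ubolt_narrow: Narrow steel U-bolt, same make, legs only 40 mm apart (30 mm clear, too narrow for the spar). Hangs on the same batten about 130 mm to either side of the wide one. Loose; to be left alone. Origin and axes as for the wide one. (A fixed wire basket of tools, rim 130 mm high, stands between the batten and the bracket: carry over it, leg tips 160 mm up or more.)
- bracket: Fixed aluminium bracket: plate 120 (x) by 80 mm (y), 12 thick, top at z 47 mm, hollow below, two round 23 mm holes, 32 mm either side of its middle along x. Across it, between the holes, lies a fixed round wooden spar, 40 mm thick, 240 mm long, level along the bracket's y, its top at z 89 mm. Origin at table level under the plate's middle, z up.
- seat (a point): Where the wide U-bolt's origin lies when fully home (web resting on the spar): over the middle of the bracket, 111 mm above the table, 22 mm above the spar's top. Axes as the bracket's; the U-bolt's y then lies along this x, either way round.
Mind the look-alikes: they are no part of the job. Leave any blue or red look-alike of the ubolt_wide alone.

How it is judged (in metres and radians):
At the end, for the whole second after the job is handed in: The wide U-bolt rests astride the spar, both legs through the bracket's holes: its origin within 14 mm sideways and 6 mm in height of the seat point, upright to 0.2 rad, its legs in line with the holes to 0.25 rad, at rest (horizontal distance between ubolt_wide and seat below 0.014 m and z of ubolt_wide in the frame of seat between -0.006 and 0.006 m and angle between ubolt_wide's own z axis and vertical below 0.2 rad and angle between the y axis of ubolt_wide and the x axis of bracket, either way round below 0.25 rad and linear speed of ubolt_wide below 0.02 m/s); the robot touches nothing.
It fails at once if the narrow U-bolt is moved more than 40 mm from where it hung (distance of ubolt_narrow from where it was at the start of the episode above 0.04 m).
It also fails if it takes over 51 s, if anything falls off the work surface, if the arm or the gripper's body presses on something with over 40 N, if the wrist force passes 120 N, or if a joint passes its speed limit or range.

### The arm

A 7-joint arm with a two-finger parallel gripper is mounted at the origin on a cart in front of the work surface, level with it; the furniture and walls round the work are solid. World frame = base frame: x ahead of the robot, y to its left, z up, the work surface at z = 0. Lengths are in mm, angles in rad, forces in N, time in s.
With the tool pointing down it reaches from about 350 to 900 mm from the base axis. Payload 8.1 kg.
Tool frame: the origin (TCP) lies midway between the tips of the shut fingers; the grasp point (between the pads) lies manip.pinch_z behind it (manip.pinch_z is the distance from the TCP to the grasp point, in mm); z points along the fingers, y is the line along which they close (so a half turn about z gives the same grasp; the last joint's range is limited). The gripper opens to 85 mm and grips with 20 to 120 N. Pads are 22 mm wide; open, the fingers measure 114 mm over their backs; the gripper's body (76 mm by 85 mm) begins 54 mm behind the grasp point. The pads swing forward as they close: fully open they stand 13 mm farther back than shut.
Start: joints at [-1.406, 0.434, 0.025, 1.573, -0.012, 1.134, -0.075], TCP at [165.409, 602.728, 231.323] pointing down, gripper open.
Joint ranges: [-2.62, 2.62], [-0.44, 2.09], [-1.27, 1.32], [0.08, 2.57], [-1.32, 4.46], [0.12, 2], [-2.74, 2.74]. Speed limits (rad/s): [2.22, 2.22, 3.01, 3.01, 3.14, 3.14, 3.14].

### API

Orientations are given as [roll, pitch, yaw] about the fixed x, y, z axes, in that order (R = Rz(yaw) Ry(pitch) Rx(roll)).
In Python, from bench import manip gives the robot as it stands. Calls block until the motion is done:
- manip.move_to(position, orientation): joint-space move of the TCP to a pose.
- manip.move_linear(position, velocity=150, orientation=None, until_force=None): straight line of the TCP; orientation=None keeps the orientation; velocity is the mean speed in mm/s. With until_force (N) it stops when the force on the tool has changed by that much, and returns True; else False.
- manip.set_joints(angles): joint-space move.
- manip.open_gripper() and manip.grab(): open the fingers fully, or close them until they stop; the grip force is fixed at half the most.
- manip.pause(seconds).
- manip.solve_ik(position, orientation): joint angles nearest the present ones, or None.
- manip.sense(): the state.
- manip.read_camera(name): name is "side" or "top"; returns a dict with "frame" (420x560x3 uint8, red, green, blue), "fx", "fy", "cx", "cy" (pixels), "dist_coeffs" ([k1, k2, p1, p2, k3] as OpenCV has them; the pictures are not rectified), "extrinsics" (4x4, takes a point from camera to world coordinates). Camera axes: x right, y up, looking along -z (the intrinsics and any distortion apply to the point x, -y, -z); pixel columns grow to the right and rows downward; lengths in mm; the calibration is good to about 2 mm. A picture is of the moment at which its call begins. There is no depth.
A pose or a line that the arm cannot do raises manip.MotionError and nothing moves.
- manip.hand_in(): hands the job in; it is judged then, once.
The state is a dict: "time_s": time; "joints": joint angles; "dq": joint speeds; "joint_torque": joint torques, N m; "ee_pos": TCP position; "tool_rot": TCP orientation; "ft_force": force on the tool from outside, world axes, zero at the start; "moment": the same for the moment, N m; "width": opening from 0.0 (shut) to 1.0 (fully open); "finger_force": force on a finger pad.
Only numpy, scipy, OpenCV 4.12 (cv2) and the standard library are available. Lean on these libraries where they do the work, as an engineer would, in place of code of your own. Each camera call takes 0.05 s, during which the arm holds its last target. There are 200 camera calls.

## Working session

There is one attempt and no reset: what is moved stays moved. The work goes in short steps, each a Python script; the robot and the scene stay as the last script left them, time stands still between calls to the robot, and variables do not carry over. Pictures are saved under pics/ and viewed, at most 10 in all, crops included, and the job is handed in when it is done.

```bash
mkdir -p pics; ls
python3 - <<'E'
from bench import manip
import cv2,numpy as np
for n in("top","side"):
    c=manip.read_camera(n); cv2.imwrite(f"pics/{n}0.png",c["frame"][:,:,::-1])
    print(n,c["fx"],c["fy"],c["cx"],c["cy"],c["dist_coeffs"]);print(np.round(c["extrinsics"],3))
s=manip.sense();print(s["time_s"],s["ee_pos"],s["tool_rot"],manip.pinch_z)
E
```

```text
pics
top 442.0945875317293 442.0945875317293 273.5747817433809 210.29224464846757 [-0.02553122  0.          0.          0.          0.        ]
[[-1.000000e-03  9.970000e-01 -7.400000e-02  4.355710e+02]
 [-1.000000e+00 -1.000000e-03 -4.000000e-03  1.241890e+02]
 [-4.000000e-03  7.400000e-02  9.970000e-01  1.316384e+03]
 [ 0.000000e+00  0.000000e+00  0.000000e+00  1.000000e+00]]
side 449.80124921763127 449.80124921763127 283.06724757830347 206.40061009452327 [-0.09120521  0.          0.          0.          0.        ]
[[-2.790000e-01 -4.520000e-01  8.470000e-01  1.829042e+03]
 [ 9.600000e-01 -1.100000e-01  2.580000e-01  5.526960e+02]
 [-2.300000e-02  8.850000e-01  4.640000e-01  8.103020e+02]
 [ 0.000000e+00  0.000000e+00  0.000000e+00  1.000000e+00]]
0.1 [165.32535878 602.25863975 230.61017236] [-3.14017115e+00  1.13381503e-04  2.87369740e+00] 18.700000000000003
```

View pics/top0.png

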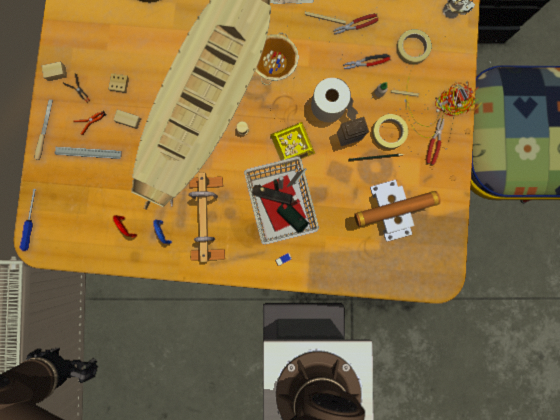

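View pics/side0.png

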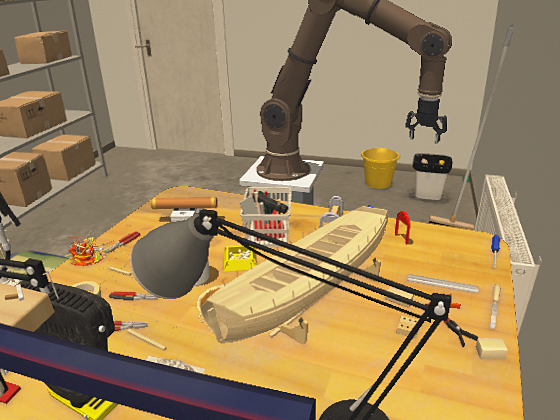

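The top view shows the batten at about (203,217) with grey U-bolts near (205,183) and (203,240). The basket is at (283,203), and the bracket and spar are at (397,208). In the side view the boat hides most of the work. I'll zoom in on the top view.

Run:
```python
import cv2,numpy as np
f=cv2.imread("pics/top0.png")
a=cv2.resize(f[165:270,170:240],None,fx=5.6,fy=5.6,interpolation=cv2.INTER_CUBIC)
b=cv2.resize(f[165:270,340:445],None,fx=3.8,fy=3.8*588/399,interpolation=cv2.INTER_CUBIC)
b=cv2.resize(f[165:255,345:442],(400,371),interpolation=cv2.INTER_CUBIC)
o=np.zeros((590,792,3),np.uint8);o[:a.shape[0],:a.shape[1]]=a;o[:371,392:]=b
cv2.imwrite("pics/z0.png",o)
```

```text
(no output)
```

View pics/z0.png

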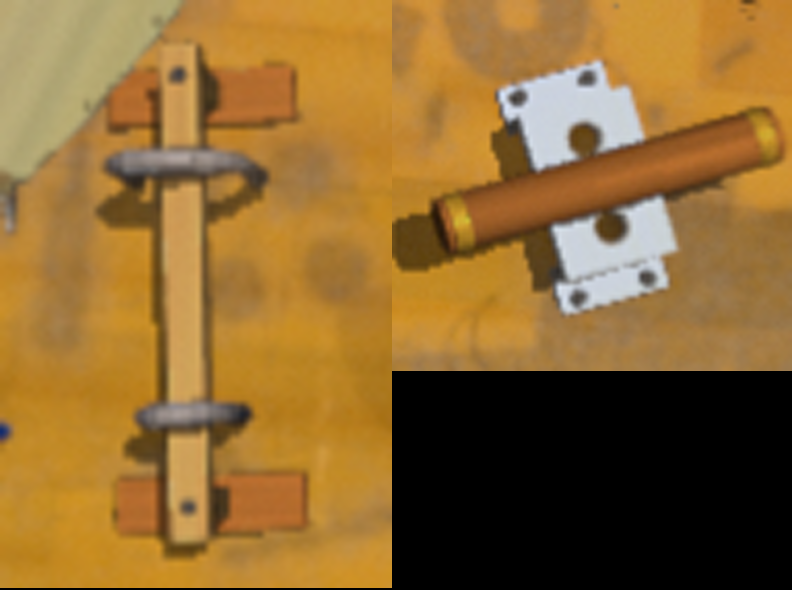

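The zoom shows the far U-bolt spanning about 163 zoomed px against 112 for the near one, so the far one at about (203,194) is the wide one. The spar's centre and both dark holes, at about (392,198) and (398,220), are visible.

```bash
cat > h.py <<'E'
import cv2,numpy as np
from bench import manip
def ray(c,uv):
    K=np.array([[c["fx"],0,c["cx"]],[0,c["fy"],c["cy"]],[0,0,1]])
    p=cv2.undistortPoints(np.array(uv,float).reshape(-1,1,2),K,np.array(c["dist_coeffs"]))[:,0]
    E=np.array(c["extrinsics"]); d=np.c_[p[:,0],-p[:,1],-np.ones(len(p))]@E[:3,:3].T
    return E[:3,3],d
def cast(c,uv,z):
    o,d=ray(c,uv); return o+d*((z-o[2])/d[:,2])[:,None]
E
python3 - <<'E'
from h import *
np.set_printoptions(precision=1,suppress=True)
c=manip.read_camera("top");f=c["frame"];hsv=cv2.cvtColor(f,cv2.COLOR_RGB2HSV)
def blobs(m,box,amin):
    x0,y0,x1,y1=box;k=np.zeros_like(m);k[y0:y1,x0:x1]=m[y0:y1,x0:x1]
    n,l,s,ce=cv2.connectedComponentsWithStats(k);
    return [(s[i],ce[i],np.argwhere(l==i)[:,::-1]) for i in range(1,n) if s[i][4]>=amin]
H,S,V=cv2.split(hsv)
grey=((S<70)&(V>40)).astype(np.uint8)
for s,ce,p in blobs(grey,(180,185,225,250),20):
    print("grey",s,ce,cv2.minAreaRect(p.astype(np.float32)))
    l,r=p[p[:,0].argmin()],p[p[:,0].argmax()]
    for z in(122,105): print(z,cast(c,[l,r,ce],z))
white=((S<50)&(V>150)).astype(np.uint8)
P=np.vstack([p for s,ce,p in blobs(white,(345,165,442,250),30)]).astype(np.float32)
w=cast(c,P,47)[:,:2].astype(np.float32);print("plate",cv2.minAreaRect(w))
z=lambda q:[(345+(a-392)/4.124-.38,165+b/4.122-.38) for a,b in q]
print("holes",cast(c,z([(585,138),(611,227)]),47))
print("plate R edge, L edge",cast(c,z([(627,88),(677,247),(525,150),(566,280),(665,255)]),47))
print("spar ends (topR,botR,topL,botL)",cast(c,z([(772,108),(783,160),(434,208),(457,252)]),69))
# spar axis: brown saturated darker than table
br=((H<14)&(S>110)&(V<215)).astype(np.uint8)
for s,ce,p in blobs(br,(345,165,442,250),100):
    r=cv2.minAreaRect(cast(c,p,75)[:,:2].astype(np.float32));print("spar",s,r)
print("batten",cast(c,[(170+181/5.6,165+45/5.6),(170+187/5.6,165+543/5.6)],85))
E
```

```text
grey [189 191  27   6  96] [200.9 193.6] ((201.93641662597656, 193.2281951904297), (4.843949317932129, 25.917625427246094), 87.1375961303711)
122 [[569.  358.5 122. ]
 [566.2 287.6 122. ]
 [570.1 326.2 122. ]]
105 [[570.9 361.9 105. ]
 [568.  290.  105. ]
 [572.  329.1 105. ]]
grey [195 237  19   4  65] [203.3 238.4] ((204.0, 238.5), (18.0, 3.0), 0.0)
122 [[449.5 340.7 122. ]
 [449.5 292.  122. ]
 [448.3 318.4 122. ]]
105 [[449.7 343.8 105. ]
 [449.7 294.4 105. ]
 [448.5 321.1 105. ]]
plate ((532.2152099609375, -215.68577575683594), (164.842529296875, 89.47366333007812), 15.408129692077637)
holes [[ 564.8 -211.6   47. ]
 [ 502.3 -228.5   47. ]]
plate R edge, L edge [[ 600.  -241.9   47. ]
 [ 488.3 -274.4   47. ]
 [ 556.4 -169.4   47. ]
 [ 465.4 -196.3   47. ]
 [ 482.7 -265.9   47. ]]
spar ends (topR,botR,topL,botL) [[ 583.2 -335.7   69. ]
 [ 547.2 -342.3   69. ]
 [ 514.4 -101.    69. ]
 [ 484.2 -116.4   69. ]]
batten [[632.4 329.   85. ]
 [383.6 323.3  85. ]]
```

```bash
python3 - <<'E'
from h import *
np.set_printoptions(precision=2,suppress=True)
c=manip.read_camera("top");s=manip.read_camera("side")
def tri(a,b):
    o1,d1=ray(c,[a]);o2,d2=ray(s,[b]);d1,d2=d1[0],d2[0]
    t=np.linalg.lstsq(np.c_[d1,-d2],o2-o1,rcond=None)[0];p,q=o1+t[0]*d1,o2+t[1]*d2
    return (p+q)/2,np.linalg.norm(p-q)
print(tri((168,206),(362,210)),tri((133,192),(389,210)))
for z in(60,80,100,120): print(z,cast(c,[(199,170),(187,187),(180,195)],z))
import math
for y in(math.pi/2,-math.pi/2):
    for z in (230,88.3): print("pick",y,manip.solve_ik([569,326,z],[math.pi,0,y]))
for y in(.272,.272-math.pi):
    for z in (255,92.3): print("place",y,manip.solve_ik([532.4,-219.8,z],[math.pi,0,y]))
E
python3 -c "
import cv2;f=cv2.imread('pics/side0.png')[170:280,290:450];cv2.imwrite('pics/z1.png',cv2.resize(f,None,fx=5,fy=5,interpolation=cv2.INTER_CUBIC))"
```

```text
(array([535.59, 420.67, 119.95]), np.float64(9.644768798382685)) (array([570.97, 507.6 , 149.22]), np.float64(8.84480142845968))
60 [[645.26 342.85  60.  ]
 [596.14 376.72  60.  ]
 [573.12 396.49  60.  ]]
80 [[641.92 339.37  80.  ]
 [593.58 372.7   80.  ]
 [570.93 392.16  80.  ]]
100 [[638.59 335.89 100.  ]
 [591.03 368.68 100.  ]
 [568.74 387.82 100.  ]]
120 [[635.25 332.41 120.  ]
 [588.47 364.66 120.  ]
 [566.55 383.49 120.  ]]
pick 1.5707963267948966 [-0.89  0.51  0.45  1.52 -0.23  1.17 -0.4 ]
pick 1.5707963267948966 [-0.85  0.64  0.38  1.66 -0.29  0.89 -0.35]
pick -1.5707963267948966 [-0.47  0.5  -0.21  1.48  0.11  1.18  2.45]
pick -1.5707963267948966 [-0.43  0.64 -0.27  1.62  0.2   0.91  2.37]
place 0.272 [-0.36  0.45  0.96  1.71 -0.39  1.19 -0.59]
place 0.272 [-0.34  0.7   0.99  1.9  -0.73  0.95 -0.3 ]
place -2.869592653589793 [-0.47  0.56  1.21  1.72 -0.55  1.26  2.71]
place -2.869592653589793 [-0.17  0.58  0.68  1.89 -0.48  0.84  2.61]
```

View pics/z1.png

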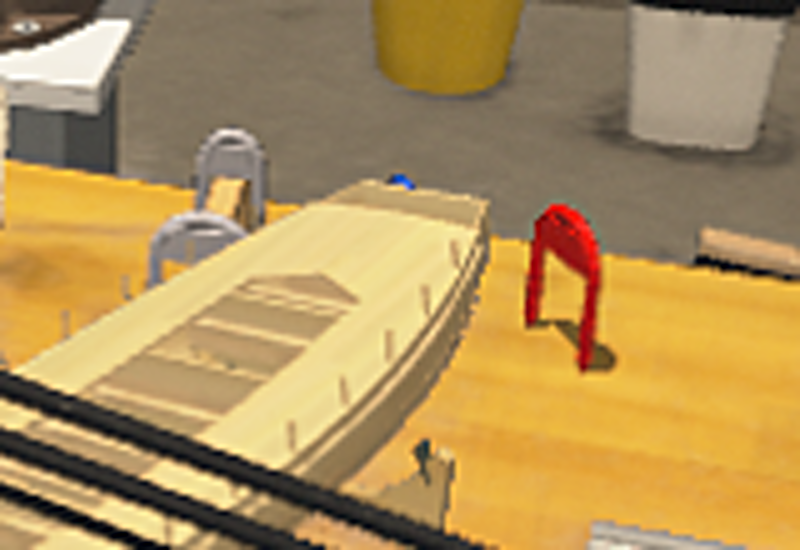

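The side zoom shows the wide bolt (about (330,215) full-frame) close behind the boat's gunwale, and thole pins near (315,225). I'll work out the gunwale height before going in between.

Run:
```python
from h import *
np.set_printoptions(precision=1,suppress=True)
c=manip.read_camera("top");s=manip.read_camera("side")
o,d=ray(c,[(199,170),(168.5,206)]);n=np.cross(d[0],d[1])
Z=[(150,290),(200,258),(305,210),(127,297),(125,272)]
o2,d2=ray(s,[(290+a/5-.4,170+b/5-.4) for a,b in Z])
print(o2+d2*((n@(o-o2))/(d2@n))[:,None])
# bolt in side view: bow top of wide (202,212 zoom) and narrow (230,128)
o3,d3=ray(s,[(290+205/5-.4,170+212/5-.4),(290+231/5-.4,170+128/5-.4)])
print(o3+d3*((122-o3[2])/d3[:,2])[:,None])
```

```text
[[662.  312.8 111.8]
 [629.4 337.3 119.7]
 [561.5 392.1 125. ]
 [675.3 301.4 112.9]
 [672.1 299.2 128.3]]
[[573.9 329.7 122. ]
 [450.1 324.1 122. ]]
```

```bash
python3 - <<'E'
from h import *
from math import pi
o=[pi,0,pi/2-.04]
manip.move_to([570,319,235],o)
print(manip.move_linear([570,319,90],120,until_force=8))
s=manip.sense();print(s["time_s"],s["ee_pos"],s["ft_force"])
if s["ee_pos"][2]<93:
    manip.grab();s=manip.sense();print(s["time_s"],s["ee_pos"],s["width"],s["finger_force"],s["ft_force"])
    c=manip.read_camera("top");cv2.imwrite("pics/t1.png",cv2.resize(c["frame"][120:280,140:300],None,fx=3.7,fy=3.7,interpolation=cv2.INTER_CUBIC)[:,:,::-1])
    print(manip.move_linear([570,319,120],60));print(manip.move_linear([570,319,262],150))
    s=manip.sense();print(s["time_s"],s["ee_pos"],s["width"],s["finger_force"],s["ft_force"])
for n in("top","side"):
    c=manip.read_camera(n);cv2.imwrite(f"pics/{n}2.png",c["frame"][:,:,::-1])
E
python3 -c "
import cv2,numpy as np
a=cv2.imread('pics/top2.png')[130:280,130:280];b=cv2.imread('pics/side2.png')[130:280,260:410]
cv2.imwrite('pics/z2.png',cv2.resize(np.hstack([a,b]),(800,400),interpolation=cv2.INTER_CUBIC))"
```

```text
False
3.5083 [570.52539269 319.2278746   90.81972672] [0.2100413  0.42556957 0.59386561]
4.175 [570.1514715  318.99075923  90.24151689] 0.12836872401584765 59.64097559452057 [ 0.47723269 -0.34858957  1.87890703]
False
False
5.975 [569.43516628 318.81579063 260.87954807] 0.12231314656995378 59.13662552833557 [-0.0717144   0.23938727 -2.6220748 ]
```

View pics/z2.png

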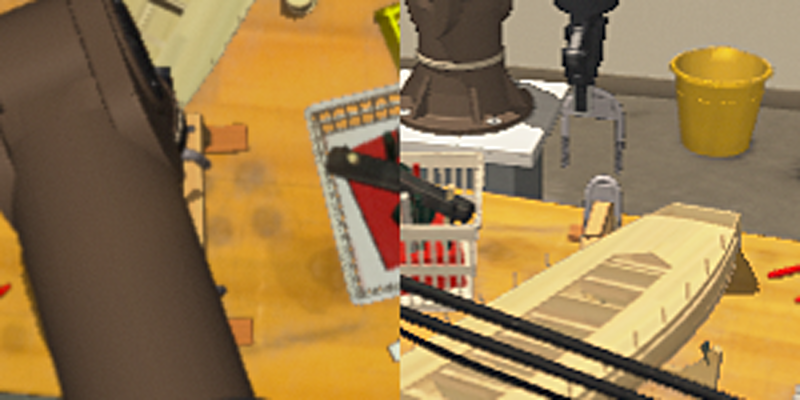

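The bolt is held and lifted clear: the force changed by 2.6 N, and the side zoom shows both legs free with tips near (565,165) and (619,168). I'll measure the grip offset from the legs.

Run:
```python
from h import *
np.set_printoptions(precision=1,suppress=True)
s=manip.read_camera("side");e=manip.sense();print(e["ee_pos"],e["tool_rot"])
f=s["frame"]
g=cv2.cvtColor(f,cv2.COLOR_RGB2HSV)
sub=f[160:196,314:352].astype(int)
# leg columns by row: bluish grey pixels vs floor
m=(sub[:,:,2]-sub[:,:,0])
for r in range(0,36,2): print(160+r,' '.join('%3d'%v for v in m[r]))
```

```text
[569.6 318.8 260.9] [-3.1  0.   1.5]
160 -24 -32 -32 -31 -31 -32 -32 -36 -25   6   2   2   2  -1   2  -1   1   0   2 -26 -37 -34 -35 -34 -34 -36 -33 -35 -34 -34 -33 -36 -36 -34 -36 -36 -37 -37
162 -14 -15 -14 -14 -15 -14 -15  -9 -12 -32 -24 -10  -2   2   1   4  -9 -13 -13 -24 -37 -33 -33 -32 -31 -31 -31 -32 -31 -31 -33 -34 -32 -31 -31 -34 -32 -32
164 -17 -16 -37 -12 -17 -16 -13 -27 -19 -27 -29  -8   2   0  -1   2 -13 -14 -13 -14 -15 -16 -14  -9 -19 -31 -29 -27 -28 -27 -29 -27 -29 -29 -29 -30 -30 -30
166 -17 -16 -17 -18 -16 -35 -29 -19 -18 -24 -22  -9   1   2   0  -1 -13 -17 -12 -11 -10  -8 -13 -15 -14 -12 -28 -41 -38 -37 -37 -37 -37 -38 -35 -33 -33 -35
168 -17 -16 -17 -17 -18 -16 -14 -18 -20 -17 -13  -9   1   1   0  -2 -14 -15 -13 -13 -14 -15 -13 -12 -13 -12 -12 -11 -26 -39 -34 -34 -34 -36 -33 -34 -34 -35
170 -17 -17 -15 -17 -17 -14 -14 -15 -15 -14 -16 -10   1   3   2   0 -12 -13 -12 -14 -13 -14 -13 -13 -13  -9 -11 -15 -13 -26 -36 -34 -33 -35 -35 -35 -34 -37
172 -17 -16 -19 -16 -14 -12 -13 -15 -17 -15 -16 -18 -19 -18 -15 -14 -16 -16 -13 -14 -13 -14 -13 -14 -15 -16 -14 -14 -14  -5 -23
[... 1044 characters left out ...]
 -34 -35 -37 -36 -34 -34 -38 -25  -7  -9 -28 -38 -37 -37 -36 -36 -37 -35 -36
188 -37 -36 -35 -34 -35 -36 -25  -9  -5 -23 -37 -35 -34 -34 -34 -34 -35 -34 -35 -34 -35 -34 -35 -34 -36 -37 -27  -4  -5 -26 -37 -35 -35 -35 -36 -36 -36 -36
190 -38 -35 -36 -35 -35 -36 -25  -6  -8 -22 -36 -36 -35 -34 -33 -34 -35 -34 -36 -34 -35 -34 -35 -36 -36 -37 -24  -7  -7 -24 -39 -35 -35 -36 -35 -34 -35 -35
192 -36 -34 -36 -37 -36 -38 -27  -5 -22 -38 -33 -34 -34 -34 -33 -34 -33 -35 -34 -35 -36 -37 -37 -35 -35 -38 -25  -5  -6 -26 -38 -36 -35 -36 -35 -34 -33 -33
194 -38 -37 -35 -33 -33 -33 -34 -35 -34 -36 -35 -36 -35 -35 -35 -36 -35 -36 -35 -36 -36 -35 -35 -35 -37 -38 -23  -6 -26 -40 -38 -36 -35 -35 -35 -34 -34 -33
```

Run:
```python
from h import *
s=manip.read_camera("side")
o,d=ray(s,[(321.5,178),(342.1,178),(321.4,190),(341.9,190),(327.6,168)])
n=np.array([1,.04,0]);n/=np.linalg.norm(n)
for x in(569.5,):
    P=np.array([x,318.8,0]);print(np.round(o+d*((n@(P-o))/(d@n))[:,None],1))
P=np.array([583,318.8,0]);print(np.round(o+d*((n@(P-o))/(d@n))[:,None],1)[4])
print(np.round(manip.sense()["tool_rot"],4))
```

```text
[[570.4 297.3 236.3]
 [567.8 361.4 241.9]
 [570.3 297.7 194.9]
 [567.8 362.2 201. ]
 [569.6 315.7 271.5]]
[583.  318.2 277.2]
[-3.1405e+00  9.0000e-04  1.5307e+00]
```

Run:
```python
from h import *
from math import pi
o=[pi,0,.272]
manip.move_linear([569.5,319,275],100)
manip.move_linear([522.8,-222.5,275],180,orientation=o)
print(manip.move_linear([522.8,-222.5,182],100,until_force=8))
s=manip.sense();print(s["time_s"],s["ee_pos"],s["tool_rot"],s["ft_force"],s["width"])
for n in("top","side"):
    c=manip.read_camera(n);cv2.imwrite(f"pics/{n}3.png",c["frame"][:,:,::-1])
a=cv2.imread('pics/top3.png')[145:265,330:450];b=cv2.imread('pics/side3.png')[130:250,120:240]
cv2.imwrite('pics/z3.png',cv2.resize(np.hstack([a,b]),(800,400),interpolation=cv2.INTER_CUBIC))
```

```text
False
10.7083 [ 523.14939693 -222.80448277  182.57941731] [ 3.14098230e+00 -7.90126637e-04  2.71891921e-01] [-0.72633706  0.14166362 -1.56235073] 0.12487908049426055
```

View pics/z3.png

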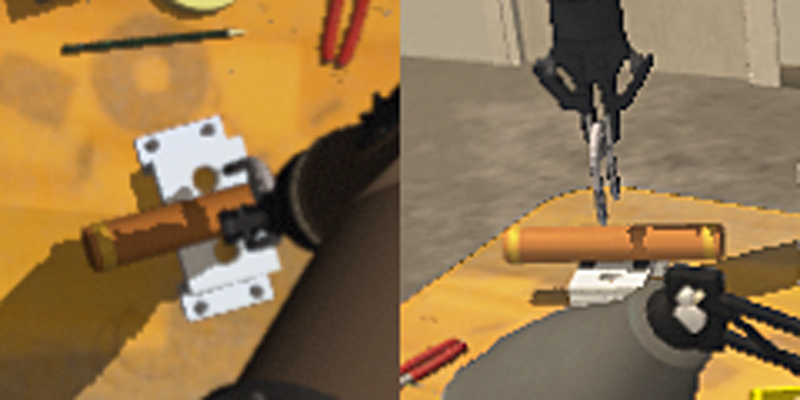

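The top zoom shows the +x leg tip near (228,168), and the side zoom shows the near leg tip at (603,222), just above the spar. I'll triangulate the tip.

Run:
```python
from h import *
np.set_printoptions(precision=1,suppress=True)
c=manip.read_camera("top");s=manip.read_camera("side")
a=(330+228/3.333-.35,145+167/3.333-.35);b=(120+203/3.333-.35,130+221/3.333-.35)
o1,d1=ray(c,[a]);o2,d2=ray(s,[b])
t=np.linalg.lstsq(np.c_[d1[0],-d2[0]],o2-o1,rcond=None)[0];print(o1+t[0]*d1[0],o2+t[1]*d2[0])
print("at z110",cast(c,[a],110),cast(s,[b],110))
# spar ends in side view, z69 axis
print("spar side",cast(s,[(120+(q-400)/3.333-.35,130+r/3.333-.35) for q,r in((503,244),(724,241))],75))
g=cv2.cvtColor(c["frame"][188:206,390:416],cv2.COLOR_RGB2GRAY);print(g)
```

```text
[ 567.2 -212.4  113.6] [ 566.5 -210.8  113.1]
at z110 [[ 567.6 -213.4  110. ]] [[ 560.9 -214.2  110. ]]
spar side [[ 575.6 -334.7   75. ]
 [ 510.9  -98.3   75. ]]
[[227 227 228 228 227 228 228 228 228 228 228 228 223 183 162 164 163 163
  164 163 162 163 165 165 167 166]
 [228 227 227 228 228 228 228 228 227 228 228 228 225 197 163 159 163 160
  158 159 160 162 162 165 165 166]
 [228 228 227 227 228 227 228 228 228 228 229 230 228 211 165 156 156 153
  151 152 152 159 162 166 165 165]
 [228 227 227 228 228 228 228 229 229 229 230 229 222 206 157 141 147 145
  142 143 148 158 161 162 164 166]
 [229 229 229 229 228 228 229 230 229 222 220 202 138 100  80 107 117 130
  143 143 148 155 159 164 163 163]
 [226 224 226 228 229 229 230 221 202 150 134  84  54  50  59  81 103 127
  143 144 151 158 161 162 159 137]
 [191 176 179 207 226 228 212 132  76  52  51  41  41  46  49  67 100 128
  142 144 146 158 161 156 138  81]
 [105  90  90 129 174 199 164  60  22  26  40  49  66  75  51  59  79 113
  135 140 137 154 157 137  80  29]
 [ 81  80  79  79 103 139 137  53  32  51  77  97 143 154  73  57
[... 325 characters left out ...]
47  49  60
   81 127 158 151  61  14  11   9]
 [ 85  87  87  86 105 163 212 221 217 201 144 129 105 100  75  49  46  53
   79 110 157 156  60   7   7  14]
 [ 95  87  91  88 117 165 166 136 115  99  90  89  89  96  91  58  45  61
   83  93 126 111  37   8  10  13]
 [119  93  97  78  99  93  96  90  91  93  98 100 104 106 100  74  48  51
   61  64  63  50  16   6  12  15]
 [120  94  85  87  91  92  95 101 104 105 107 108 109 114 107  85  50  46
   40  23  17  13   8  11   8  12]
 [ 91  92  94  99 100 103 107 108 111 111 114 116 116 118 120 109  59  42
   28  10  10  12  15   6   7  12]
 [ 99 103 103 106 110 112 114 115 116 117 117 113 112 112 116 110  63  31
   18  15  10   9  17  16  15   9]]
```

Run:
```python
from h import *
x,y=522.8-1.5,-222.5-.4
manip.move_linear([x,y,182],50)
print(manip.move_linear([x,y,91],40,until_force=10))
s=manip.sense();print(s["time_s"],s["ee_pos"],s["tool_rot"],s["ft_force"],s["moment"],s["width"])
```

```text
True
13.1667 [ 521.35712781 -222.91588301   94.03107735] [-3.14123155e+00 -2.16208309e-04  2.71970426e-01] [-1.40380901  0.41517604  8.4017264 ] [0.2529123  0.24352053 0.06645854] 0.12255411818130174
```

Contact came at TCP z 94.0, against 94.2 predicted for fully home. Next I'll release and check.

Run:
```python
from h import *
manip.open_gripper();manip.pause(.3)
p=manip.sense()["ee_pos"]
manip.move_linear([p[0],p[1],260],120)
manip.move_linear([480,60,300],200);manip.pause(.3)
s=manip.sense();print(s["time_s"],s["ee_pos"],s["ft_force"],s["width"])
for n in("top","side"):
    c=manip.read_camera(n);cv2.imwrite(f"pics/{n}4.png",c["frame"][:,:,::-1])
a=cv2.imread('pics/top4.png')[145:265,330:450];b=cv2.imread('pics/side4.png')[130:250,120:240]
cv2.imwrite('pics/z4.png',cv2.resize(np.hstack([a,b]),(800,400),interpolation=cv2.INTER_CUBIC))
```

```text
17.6083 [480.01160915  59.56459657 299.94670477] [-0.51551008 -0.72849727  0.6150129 ] 1.0003322977928328
```

View pics/z4.png

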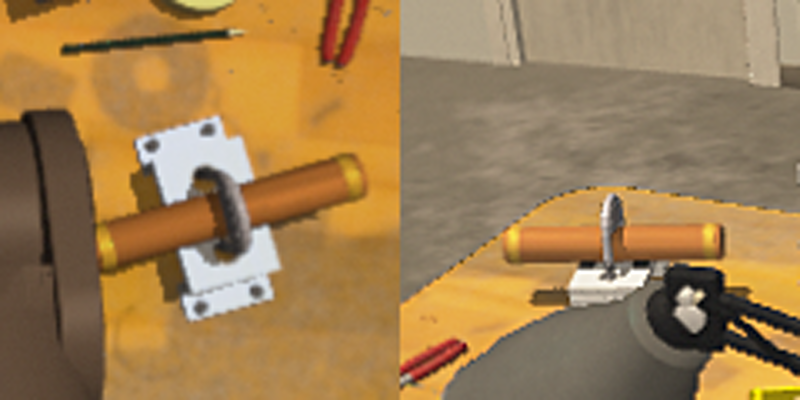

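The bolt sits astride the spar, upright, at about (230,215) in the top zoom and (612,235) in the side zoom. Both legs go into the holes and the arm is clear.

```bash
python3 -c "
from bench import manip
print(manip.hand_in())"
```

```text
the job is handed in; nothing more can be done
None
```

The wide U-bolt is seated astride the spar with both legs through the bracket holes; I released it and handed the job in at about 17.6 s, without touching the narrow one (no verdict was returned).

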